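# Wind the kitchen timer past its top mark and set it to 35 minutes

## Task

Set the kitchen timer for a 35-minute bake: twist its white dial clockwise until the black top mark has gone past the white pointer on the red foot, then turn the dial back to 35 minutes. The timer is light and its foot slides on the stone, so bear down on it while you turn, firmly but not so hard as to strain its clockwork. Let go and leave it standing where it stood, pointer facing as before, with the mugs and the tumbler undisturbed.

Things in the scene. Friction and masses are not known exactly. Their poses are not given: they have to be found in the camera images.
- timer: Loose kitchen timer, about 110 g: round red foot 62 mm across, 25 mm high, and on it a white dial, 56 mm high over all. The dial's lower rim (26 to 30 mm up) is an upright band 65 mm across, good to grip from above; over it the dial is a cone narrowing to 48 mm at 54 mm up. Origin: centre of the foot's underside; z up is the dial's axis; the pointer is at -x.
- timer_dial (a joint): Dial angle, rad: 0 with the red mark at the pointer, growing clockwise from above. A minute is 6 degrees: 35 minutes is 3.665, the top mark (45) is 4.712, a hard stop 5.236. Starts between 2.5 and 3.8. Stays where left; turning takes 0.14 N m of friction, plus (winding; less going back) 0.015 N m per rad of mainspring, plus 0.02 N m per rad/s.
- timer_pointer (a point): The white upright stroke on the red foot, the pointer at which the dial is read; 31 mm out from the axis on the foot's -x side, 18 mm up. It faces the robot, within about 0.5 rad.
- timer_zero (a point): Lower end of the dial's red zero line, 32 mm from the axis, 28 mm up; the line runs up onto the dial's top. The like black line is the top mark (45 minutes), 90 degrees clockwise of the red one seen from above. Black ticks round the rim: one a minute, each 6 degrees, a longer one each 5 minutes; 35 minutes is the second long tick short of the black line.
- worktop_sink: The dark stone worktop, top at z = 0 (its origin is of no use). The timer's foot rubs on it with a coefficient of 0.6, give or take a fifth, at 26 mm radius: under its own weight the foot turns along with the dial (it resists only 0.02 N m); 20 to 28 N of push down on the gripped dial holds it still. Over 40 N strains the clockwork.
- striped_mug: Loose black and white striped mug, 92 mm across, 95 mm high, handle 127 mm over all; origin at the centre of the underside. Leave it alone.
- white_mug: Loose white mug, 78 mm across, 97 mm high, 110 mm with its handle; origin at the centre of the underside. Leave it alone.
- kettle: Red kettle on its stand, heavy and fixed, 236 mm high over the worktop, about 165 mm across with its black handle toward the timer; origin under its centre, 21 mm up. Pass well above it.
- tumbler: Loose clear glass tumbler, 81 mm across, 93 mm high; origin at the centre of the underside. Leave it alone.
Not all that is in view belongs to the job. Leave any orange or turquoise look-alike of the timer alone.

How it is judged (in metres and radians):
On the way, in this order (a step that is already met when the one before it is completed fails the run):
1. the dial is wound clockwise past its top mark (beyond 4.75 rad) (value of joint timer_dial above 4.75 rad), for 0.1 s.
2. the dial is turned back to 35 minutes, give or take about a minute (value of joint timer_dial between 3.545 and 3.785 rad), for 0.2 s.
At the end, for the whole second after the job is handed in: The dial rests at 35 minutes (3.665 rad, within 0.12 rad); the timer stands upright on the worktop, its foot and its pointer each within 20 mm of where they were; mugs and tumbler stand within 15 mm of where they were (all of step 2 and velocity of joint timer_dial between -0.05 and 0.05 rad/s and distance of each of timer, timer_pointer from where it was at the start of the episode below 0.02 m and angle between timer's own z axis and vertical below 0.05 rad and height (world z) of timer below 0.004 m and linear speed of timer below 0.01 m/s and distance of each of striped_mug, white_mug, tumbler from where it was at the start of the episode below 0.015 m and angle between each of striped_mug, white_mug, tumbler's own z axis and vertical below 0.1 rad); the robot touches nothing.
It fails at once if the timer is pressed onto the worktop with more than 40 N (contact force between timer and worktop_sink above 40 N).
It fails at once if a mug or the tumbler is pushed more than 15 mm or tipped over (distance of any of striped_mug, white_mug, tumbler from where it was at the start of the episode above 0.015 m or angle between any of striped_mug, white_mug, tumbler's own z axis and vertical above 0.3 rad).
It also fails if it takes over 67 s, if anything falls off the work surface, if the arm or the gripper's body presses on something with over 40 N, if the wrist force passes 120 N, or if a joint passes its speed limit or range.

## Robot

A 7-joint arm with a two-finger parallel gripper is mounted at the origin on a cart in front of the work surface, level with it; the furniture and walls round the work are solid. World frame = base frame: x ahead of the robot, y to its left, z up, the work surface at z = 0. Lengths are in mm, angles in rad, forces in N, time in s.
With the tool pointing down it reaches from about 425 to 950 mm from the base axis. Payload 4.7 kg.
Tool frame: the origin (TCP) lies at the centre of the arm's flange, where the gripper is bolted on; the fingertips stand 182 mm ahead of it and the grasp point (between the pads) lies 164 mm ahead of it; z points along the fingers, y is the line along which they close (so a half turn about z gives the same grasp; the last joint's range is limited). The gripper opens to 87 mm and grips with 3 to 60 N. Pads are 19 mm wide; open, the fingers measure 117 mm over their backs; the gripper's body (75 mm by 190 mm) begins 51 mm behind the grasp point.
Start: joints at [-1.155, 0.469, -0.049, 1.532, 0.024, 1.141, -0.082], TCP at [290.402, 609.342, 404.773] pointing down, gripper open.
Joint ranges: [-2.59, 2.59], [-0.33, 1.99], [-1.39, 1.29], [0.1, 2.45], [-1.04, 4.18], [0.21, 1.99], [-2.66, 2.66]. Speed limits (rad/s): [2.57, 2.57, 3.14, 3.14, 3.14, 3.14, 3.14].

## Interface

Orientations are given as a 3x3 rotation matrix whose columns are the frame's x, y, z axes.
In Python, from plant import r gives the robot as it stands.
- The arm moves only by the shell command python3 -m crank 'ROWS' [FORCE]. ROWS is JSON, a list of rows, each a list of 3 entries, a list of its own where there are three numbers: the opening, from -1 (shut) to 1 (fully open), then the shift along the tool's x, y, z in mm, then the turn, a rotation vector about the tool's x, y, z in rad. In form: [[gripper, [dx, dy, dz], [wx, wy, wz]], ...]. A call has exactly 5 rows; each row is the pose to reach, as a shift and turn from the pose commanded when the call began, along the tool's axes at that moment; what a row does not reach only later rows make up. A row lasts 1/8 s, in which the tool goes at most 62.5 mm and 10.7 degrees, less where a joint would pass 70% of its speed; a pose out of reach is approached as far as the arm can. A call with a gripper value outside its range is refused whole. The fingers move at their own pace and stop on an object; FORCE is the grip in N (left out, the last holds). Time passes only in rows, so rows that repeat a pose let the fingers close, or fill a call up. It gives the time, the measured TCP pose, the force, the opening and the grip force at its end, in the units of the state.
- r.get_obs(): the state, without advancing time (a new reading comes with each control period).
- r.capture(name): name is "scene" or "top" or "wrist"; returns the picture (384x512x3 uint8, blue, green, red); there is no depth.
- r.camera_info(name): a dict with "camera_matrix" (3x3 intrinsics, pixels), "world_to_cam" (4x4, takes a point from world to camera coordinates); the wrist camera has in their place "hand_eye" (4x4, takes a point from camera to tool coordinates, whose origin is the TCP and whose axes are the flange's). Camera axes: x right, y down, z forward; pixel columns grow to the right and rows downward; lengths in mm; the calibration is good to about 2 mm. A picture is of the moment at which its call begins: read the wrist's pose just before it. camera_info takes no time and is no camera call.
- r.close_job(): hands the job in; it is judged then, once.
The state is a dict: "time": time; "qpos": joint angles; "dq": joint speeds; "effort": joint torques, N m; "eef_pos": TCP position; "tcp_rot": TCP orientation; "contact_force": force on the tool from outside, world axes, zero at the start; "torque": the same for the moment, N m; "width": finger opening in mm; "gripper_force": force on a finger pad.
Only numpy, scipy, OpenCV 4.12 (cv2) and the standard library are available. Lean on these libraries where they do the work, as an engineer would, in place of code of your own. Each camera call takes 0.05 s, during which the arm holds its last target. There are 200 camera calls.

## Working session

There is one attempt and no reset: what is moved stays moved. The work goes in short steps, Python scripts to look and compute and a shell command to move; the robot and the scene stay as the last step left them, time stands still between calls to the robot, and variables do not carry over. Pictures are saved under pics/ and viewed, at most 10 in all, crops included, and the job is handed in when it is done.

```bash
ls; mkdir -p pics; python3 - <<'E'
from plant import r
import cv2,numpy as np
o=r.get_obs();print({k:np.round(v,3).tolist() for k,v in o.items()})
a=r.capture("scene");b=r.capture("top")
cv2.imwrite("pics/scene0.png",a);cv2.imwrite("pics/top0.png",b)
for n in("scene","top","wrist"):
    print(n,{k:np.round(v,3).tolist() if not isinstance(v,str) else v for k,v in r.camera_info(n).items()})
E
```

```text
pics
{'time': 0.0, 'qpos': [-1.155, 0.469, -0.049, 1.534, 0.024, 1.141, -0.082], 'dq': [0.001, -0.001, 0.0, -0.0, -0.001, -0.0, -0.0], 'effort': [0.0, -50.799, -0.081, -23.615, -0.061, 0.038, 0.0], 'eef_pos': [290.28, 609.122, 403.71], 'tcp_rot': [[-0.903, 0.43, -0.001], [0.43, 0.903, -0.002], [-0.0, -0.002, -1.0]], 'contact_force': [0.044, 0.382, 0.09], 'torque': [0.023, 0.022, -0.028], 'gripper_force': 0.0, 'width': 87.218}
scene {'camera_matrix': [[378.15, 0.0, 256.918], [0.0, 378.15, 188.297], [0.0, 0.0, 1.0]], 'world_to_cam': [[0.557, -0.831, -0.008, -439.01], [-0.34, -0.219, -0.915, 164.674], [0.758, 0.512, -0.404, 1019.631], [0.0, 0.0, 0.0, 1.0]]}
top {'camera_matrix': [[421.68, 0.0, 261.125], [0.0, 421.68, 191.463], [0.0, 0.0, 1.0]], 'world_to_cam': [[0.3, -0.954, 0.0, -337.61], [-0.933, -0.293, -0.207, 451.611], [0.197, 0.062, -0.978, 1321.363], [0.0, 0.0, 0.0, 1.0]]}
wrist {'camera_matrix': [[320.079, 0.0, 257.865], [0.0, 320.079, 189.452], [0.0, 0.0, 1.0]], 'hand_eye': [[0.0, -0.969, -0.246, 67.431], [1.0, 0.0, 0.001, 0.423], [-0.001, -0.246, 0.969, 20.117], [0.0, 0.0, 0.0, 1.0]]}
```

View pics/scene0.png

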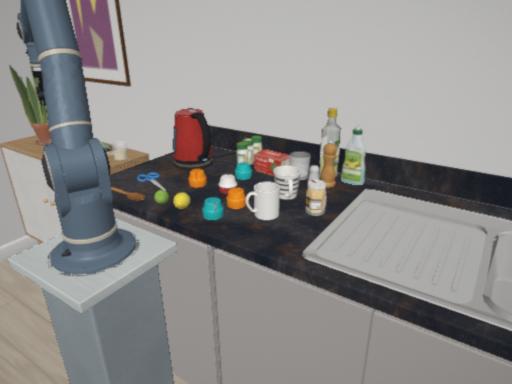

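View pics/top0.png

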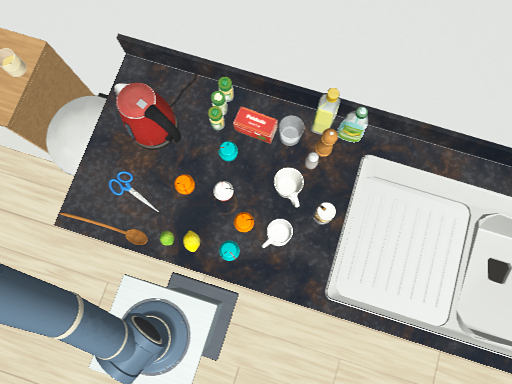

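The timer (white dial, red foot) is at top px (224,190) and scene px (229,184). The kettle is at top (148,115), the striped mug at (289,182), the white mug at (279,233) and the tumbler at (291,130). Next I'll measure the timer in both views.

```bash
cat > h.py <<'E'
from plant import r
import cv2,numpy as np
def cam(n,o=None):
    i=r.camera_info(n);K=np.array(i["camera_matrix"])
    if n=="wrist":
        T=np.eye(4);T[:3,:3]=o["tcp_rot"];T[:3,3]=o["eef_pos"]
        M=np.linalg.inv(T@np.array(i["hand_eye"]))
    else: M=np.array(i["world_to_cam"])
    return K,M
def ray(n,uv,z,o=None):
    K,M=cam(n,o);R=M[:3,:3];c=-R.T@M[:3,3]
    d=R.T@np.linalg.inv(K)@np.array([uv[0],uv[1],1.]);return c+d*(z-c[2])/d[2]
def proj(n,p,o=None):
    K,M=cam(n,o);q=K@(M[:3,:3]@np.asarray(p,float)+M[:3,3]);return q[:2]/q[2]
E
python3 - <<'E'
from h import *
for n,p in(("top",(224,190)),("scene",(229,184))):
    im=cv2.imread(f"pics/{n}0.png");h=cv2.cvtColor(im,cv2.COLOR_BGR2HSV)
    m=((h[...,1]<60)&(h[...,2]>150)).astype('uint8')
    k,l,s,c=cv2.connectedComponentsWithStats(m)
    j=min((j for j in range(1,k) if s[j,4]>30),key=lambda j:np.hypot(*(c[j]-p)));print(n,s[j],c[j],ray(n,c[j],48).round(1))
for nm,p,z in(("striped",(289,182),95),("white",(279,233),97),("tumbler",(291,130),93),("kettle",(148,115),130),("handle",(165,125),230),("orange1",(185,184),50),("orange2",(245,222),50),("turq",(229,151),50)):print(nm,ray("top",p,z).round(0))
E
```

```text
top [214 182  20  18 286] [223.04895105 190.72727273] [497.2 -68.3  48. ]
scene [219 175  18  13 190] [227.27894737 181.25789474] [480.4 -82.3  48. ]
striped [ 578. -264.   95.]
white [ 414. -281.   97.]
tumbler [ 746. -221.   93.]
kettle [644. 224. 130.]
handle [600. 126. 230.]
orange1 [481.  57.  50.]
orange2 [ 421. -168.   50.]
turq [630. -45.  50.]
```

Both views put the timer near (495,-70), and it is clear to sweep around. I'll go there at height, keeping the tool's orientation; that leaves j7 near -1.3, so the whole clockwise twist fits in one grasp.

```bash
python3 -m crank '[[1,[-40,-44,0],[0,0,0]],[1,[-80,-88,0],[0,0,0]],[1,[-120,-132,0],[0,0,0]],[1,[-160,-176,0],[0,0,0]],[1,[-200,-220,0],[0,0,0]]]' 10 && python3 -m crank '[[1,[-40,-44,0],[0,0,0]],[1,[-80,-88,0],[0,0,0]],[1,[-120,-132,0],[0,0,0]],[1,[-160,-176,0],[0,0,0]],[1,[-200,-220,0],[0,0,0]]]' && python3 -m crank '[[1,[-38,-42,20],[0,0,0]],[1,[-77,-85,45],[0,0,0]],[1,[-77,-85,75],[0,0,0]],[1,[-77,-85,75],[0,0,0]],[1,[-77,-85,75],[0,0,0]]]'
python3 - <<'E'
from h import *
o=r.get_obs();im=r.capture("wrist");cv2.imwrite("pics/w1.png",im)
import pickle;pickle.dump(o,open("w1.pkl","wb"))
print(o["qpos"],o["eef_pos"],proj("wrist",(495,-70,50),o))
E
```

```text
time: 0.72
eef_pos: [376.5, 322.6, 404.5]
tcp_rot: [[-0.903, 0.43, -0.0], [0.43, 0.903, -0.0], [0.0, -0.0, -1.0]]
contact_force: [1.0, 0.5, -0.4]
width: 87.1
gripper_force: 0.0
time: 1.35
eef_pos: [462.2, 38.1, 404.7]
tcp_rot: [[-0.903, 0.43, 0.0], [0.43, 0.903, 0.0], [-0.0, 0.0, -1.0]]
contact_force: [0.5, 0.1, 0.3]
width: 87.1
gripper_force: 0.0
time: 1.98
eef_pos: [495.4, -69.1, 330.4]
tcp_rot: [[-0.903, 0.429, 0.001], [0.429, 0.903, 0.0], [-0.001, 0.001, -1.0]]
contact_force: [0.5, 0.6, -0.1]
width: 87.1
gripper_force: 0.0
[-0.23912178  0.27639103  0.35122901  2.03887804 -0.12633726  0.8456751
  1.31124342] [495.38765248 -69.11696102 330.38530497] [255.72660322 190.83986004]
```

View pics/w1.png

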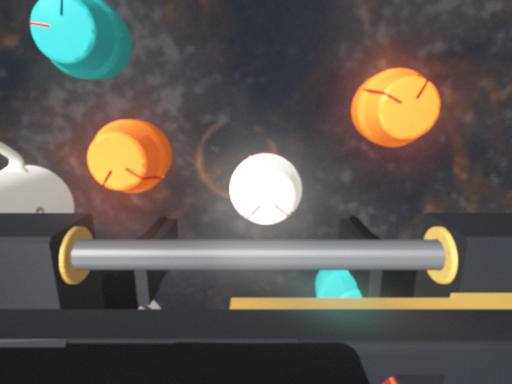

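The wrist view shows the white dial at (265,188), with the zero and top-mark lines on its lower part near (282,210) and (251,213). The pointer is hidden under the rim. I'll tilt the camera toward the robot side to see the pointer.

```bash
python3 -m crank '[[1,[29,0,20],[0,-0.13,0]],[1,[58,0,38],[0,-0.26,0]],[1,[88,0,56],[0,-0.38,0]],[1,[115,0,74],[0,-0.5,0]],[1,[115,0,74],[0,-0.5,0]]]'
python3 - <<'E'
from h import *
import pickle
a=cv2.imread("pics/w1.png");o1=pickle.load(open("w1.pkl","rb"))
print("w1 centre",ray("wrist",(265,188),35,o1).round(1))
o=r.get_obs();im=r.capture("wrist");cv2.imwrite("pics/w2.png",im);pickle.dump(o,open("w2.pkl","wb"))
print(o["qpos"].round(2),o["eef_pos"].round(1))
u,v=proj("wrist",(491,-73,30),o).astype(int);print(u,v)
B=cv2.resize(im[max(v-60,0):v+60,max(u-65,0):u+65],None,fx=6,fy=6,interpolation=cv2.INTER_CUBIC)[:600]
cv2.imwrite("pics/w2c.png",B[:,:800])
print(max(u-65,0),max(v-60,0))
E
```

```text
time: 2.65
eef_pos: [404.7, -27.2, 264.5]
tcp_rot: [[-0.813, 0.438, 0.383], [0.385, 0.899, -0.21], [-0.436, -0.023, -0.899]]
contact_force: [0.0, -0.9, 0.1]
width: 86.8
gripper_force: 0.0
w1 centre [499.8 -63.3  35. ]
[-0.49  0.2   0.41  2.42  0.81  0.23  0.26] [404.7 -27.2 264.5]
259 180
194 120
```

View pics/w2c.png

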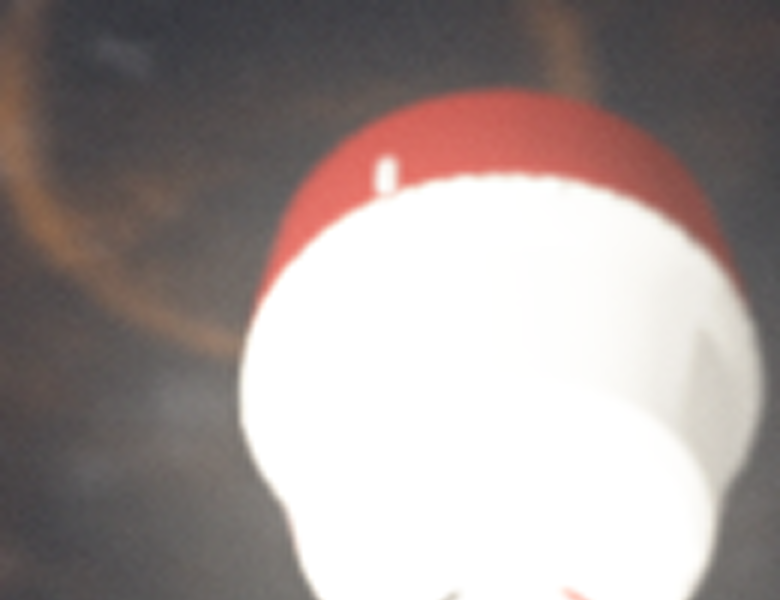

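In the tilted crop the pointer is at (387,178), which is full-image px (258.5,149.7). The rim is centred at about px (277.7,186). Next I'll compute the angles.

```bash
python3 - <<'E'
from h import *
import pickle
o1=pickle.load(open("w1.pkl","rb"));o2=pickle.load(open("w2.pkl","rb"))
a=cv2.imread("pics/w1.png").astype(int);b=cv2.imread("pics/w2.png").astype(int)
def blob(m,z,n,o):
    ys,xs=np.nonzero(m);return (xs.mean(),ys.mean(),len(xs)),ray("wrist",(xs.mean(),ys.mean()),z,o).round(1)
# white silhouettes
def white(im,p):
    m=(im.min(2)>150).astype('uint8');k,l,s,c=cv2.connectedComponentsWithStats(m);j=l[p[1],p[0]];print(s[j],c[j])
    cs=cv2.findContours((l==j).astype('uint8'),0,1)[0];h=cv2.convexHull(max(cs,key=len));return cv2.fitEllipse(h)
e1=white(a,(265,180));print(e1,ray("wrist",e1[0],30,o1).round(1))
e2=white(b,(275,190));print(e2)
# rim extreme left/right midpoint in w2
print("rim2",ray("wrist",(194+502/6,120+395/6),29,o2).round(1))
P=ray("wrist",(258.5,149.7),19,o2);print("P",P.round(1))
# marks in w1
sub=np.zeros(a.shape[:2],bool);cv2_m=np.zeros(a.shape[:2],np.uint8);cv2.circle(cv2_m,(265,188),33,1,-1);sub=cv2_m>0
red=sub&(a[...,2]-a[...,1]>40);blk=sub&(a.max(2)<190)&(abs(a[...,2]-a[...,1])<25)
C=ray("wrist",e1[0],30,o1);C=C[:2]
for n,m in(("red",red),("blk",blk)):
    ys,xs=np.nonzero(m);pts=np.array([ray("wrist",p,54,o1)[:2] for p in zip(xs,ys)]);print(n,len(xs),list(zip(xs,ys))[:40])
    l=cv2.fitLine(pts.astype(np.float32),cv2.DIST_L2,0,.01,.01).ravel()
    print(n,pts.mean(0),"dir deg",np.degrees(np.arctan2(l[1],l[0])),"from C",np.degrees(np.arctan2(*(pts.mean(0)-C)[::-1])))
d=P[:2]-C;print("pointer dist",np.hypot(*d),"deg",np.degrees(np.arctan2(d[1],d[0])))
E
```

```text
[ 229  153   73   72 4144] [264.94377413 188.40974903]
((264.94873046875, 188.4005584716797), (71.93496704101562, 73.09931945800781), 85.65345764160156) [501.3 -63.9  30. ]
[ 234  146   87   88 5818] [276.91560674 189.52182881]
((276.7589416503906, 188.64125061035156), (86.0188217163086, 89.77062225341797), 154.208984375)
rim2 [501.7 -63.1  29. ]
P [472.  -65.1  19. ]
red 8 [(np.int64(276), np.int64(206)), (np.int64(277), np.int64(207)), (np.int64(278), np.int64(207)), (np.int64(279), np.int64(208)), (np.int64(280), np.int64(209)), (np.int64(281), np.int64(210)), (np.int64(282), np.int64(211)), (np.int64(283), np.int64(212))]
red [516.80221032 -58.25282145] dir deg 22.833923 from C 19.9242345579583
blk 0 []Traceback (most recent call last):
  File "<stdin>", line 22, in <module>
cv2.error: OpenCV(4.12.0) /io/opencv/modules/imgproc/src/linefit.cpp:618: error: (-215:Assertion failed) npoints2 >= 0 || npoints3 >= 0 in function 'fitLine'
```

Both views agree on the centre: (501.3,-63.7). The pointer is 29 mm out at about 183°, and the red line points to about 21–23°, so the dial is at about 2.8 rad. I'll refine this with the black line and work out the move back to upright, above the timer.

```bash
cat >> h.py <<'E'
from scipy.spatial.transform import Rotation as Ro
R0=np.array([[-.903,.43,0],[.43,.903,0],[0,0,-1.]]);R0[:,:2]/=np.hypot(.903,.43)
def go(p,Rt=R0):
    o=r.get_obs();R=np.array(o["tcp_rot"])
    print("shift",(R.T@(np.array(p)-o["eef_pos"])).round(1),"turn",Ro.from_matrix(R.T@Rt).as_rotvec().round(3))
E
python3 - <<'E'
from h import *
import pickle
o1=pickle.load(open("w1.pkl","rb"));a=cv2.imread("pics/w1.png").astype(int)
g=a.max(2);ys,xs=np.nonzero((g[200:222,235:268]<238));print(g[202:222:2,240:266:2])
go((501.3,-63.7,262))
E
```

```text
[[255 255 255 255 255 255 255 255 255 255 255 255 255]
 [255 255 255 255 255 255 255 255 255 255 255 255 255]
 [255 255 255 255 255 255 255 255 255 239 249 255 255]
 [255 255 255 255 255 255 255 255 239 242 255 255 255]
 [254 255 255 255 255 255 255 247 241 255 255 255 255]
 [255 255 255 255 255 255 252 227 255 255 255 255 255]
 [212 250 254 255 255 254 230 255 255 255 255 255 255]
 [131 164 231 255 253 246 255 255 255 255 255 255 255]
 [125 129 159 207 225 255 255 255 255 255 255 255 255]
 [129 132 132 136 163 237 255 255 255 255 255 255 255]]
shift [-92.3   9.9  46.7] turn [-0.025  0.451 -0.004]
```

```bash
python3 -m crank '[[1,[-25,2,6],[-0.006,0.12,0]],[1,[-48,5,16],[-0.012,0.24,-0.002]],[1,[-70,8,30],[-0.02,0.35,-0.003]],[1,[-92,10,46],[-0.025,0.45,-0.004]],[1,[-92,10,47],[-0.025,0.451,-0.004]]]'
python3 - <<'E'
from h import *
import pickle
o1=pickle.load(open("w1.pkl","rb"))
f=lambda p:ray("wrist",p,54,o1)[:2]
az=lambda a,b:np.degrees(np.arctan2(*(f(b)-f(a))[::-1]))
print("red",az((275.5,205.5),(283.5,212.5)),"blk",az((258.5,206),(251,215)))
o=r.get_obs();im=r.capture("wrist");cv2.imwrite("pics/w3.png",im);pickle.dump(o,open("w3.pkl","wb"))
m=(im.min(2)>150).astype('uint8');k,l,s,c=cv2.connectedComponentsWithStats(m)
u,v=proj("wrist",(501.3,-63.7,45),o).astype(int);j=l[v,u];print(u,v,s[j],c[j])
print(o["eef_pos"].round(1),o["contact_force"].round(1));go((501.3,-63.7,230))
B=im[max(v-60,0):v+60,u-70:u+70].copy()
cv2.imwrite("pics/w3c.png",cv2.resize(255-np.clip((255-B.astype(int))*3,0,255).astype('uint8'),None,fx=5,fy=5,interpolation=cv2.INTER_CUBIC));print(u-70,max(v-60,0))
E
```

```text
time: 3.32
eef_pos: [503.9, -66.8, 261.8]
tcp_rot: [[-0.9, 0.435, 0.001], [0.435, 0.9, 0.001], [-0.0, 0.001, -1.0]]
contact_force: [-0.1, -0.7, -0.3]
width: 87.1
gripper_force: 0.0
red 22.51887870840321 blk -63.92249868872023
259 210 [   71   157   374   113 13491] [255.04610481 228.26224891]
[503.9 -66.8 261.8] [-0.1 -0.7 -0.3]
shift [ 1.8  1.7 31.3] turn [ 0.    -0.001 -0.005]
189 150
```

View pics/w3c.png

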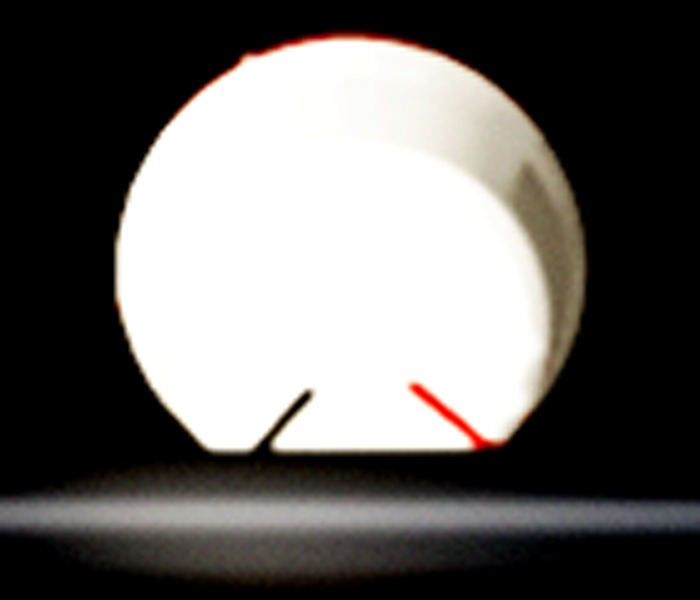

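The enhanced close-up shows the red line from (412,387) to (485,440), the black line from (310,393) to (262,448), and the pointer tip peeking out at (247,58).

```bash
python3 - <<'E'
from h import *
import pickle
o=pickle.load(open("w3.pkl","rb"))
f=lambda p,z=55:ray("wrist",(189+(p[0]-2)/5,150+(p[1]-2)/5),z,o)[:2]
az=lambda d:np.degrees(np.arctan2(d[1],d[0]))
ra,rb,ba,bb=f((412,387)),f((478,436)),f((310,393)),f((265,445))
print("red",az(rb-ra),"blk",az(bb-ba))
t=np.linalg.solve(np.c_[rb-ra,-(bb-ba)],ba-ra);X=ra+t[0]*(rb-ra);print("centre",X)
print("rim centre",f(((117+585)/2,270),28))
for z in(14,18,22):print(z,f((247,60),z),az(f((247,60),z)-(501.3,-63.6)))
C=np.array((501.3,-63.6));print(az(ra-C),az(rb-C),az(ba-C),az(bb-C))
E
```

```text
red 26.11676218910559 blk -65.09846313468687
centre [503.14348509 -64.57374655]
rim centre [501.95671934 -64.13253317]
14 [470.94852818 -65.68137589] -176.07703889190935
18 [470.46402127 -65.17882656] -177.0689701221107
22 [469.97951437 -64.67627723] -178.03189872844987
17.017626915423918 21.548869529157685 -57.966497660640094 -61.306259441516175
```

Dial ≈ 2.73 rad (red at 25°, pointer at about 181.5°), centre (502.3,-64.2). Next I descend and grip the rim.

```bash
python3 -m crank '[[1,[3,2,20],[0,0,0]],[1,[3,2,42],[0,0,0]],[1,[3,2,60],[0,0,0]],[1,[3,2,70],[0,0,0]],[1,[3,2,70],[0,0,0]]]' 55 && python3 -m crank '[[-1,[0,0,0],[0,0,0]],[-1,[0,0,0],[0,0,0]],[-1,[0,0,0],[0,0,0]],[-1,[0,0,0],[0,0,0]],[-1,[0,0,0],[0,0,0]]]' 55
```

```text
time: 4.0
eef_pos: [498.9, -62.0, 190.9]
tcp_rot: [[-0.902, 0.433, -0.004], [0.433, 0.902, -0.0], [0.003, -0.002, -1.0]]
contact_force: [-0.7, -0.4, 0.0]
width: 86.8
gripper_force: 0.0
time: 4.62
eef_pos: [499.8, -62.8, 191.2]
tcp_rot: [[-0.901, 0.434, -0.002], [0.434, 0.901, -0.0], [0.002, -0.001, -1.0]]
contact_force: [-0.1, -0.1, 3.0]
width: 60.8
gripper_force: 54.8
```

```bash
python3 -m crank '[[-1,[0,0,1],[0,0,0]],[-1,[0,0,2],[0,0,0]],[-1,[0,0,2],[0,0,0]],[-1,[0,0,2],[0,0,0]],[-1,[0,0,2],[0,0,0]]]'
```

```text
time: 5.25
eef_pos: [499.9, -62.8, 190.7]
tcp_rot: [[-0.901, 0.434, -0.002], [0.434, 0.901, -0.0], [0.002, -0.001, -1.0]]
contact_force: [-3.9, -0.4, 18.7]
width: 60.9
gripper_force: 55.2
```

```bash
python3 -m crank '[[-1,[0,0,0.7],[0,0,0]],[-1,[0,0,0.7],[0,0,0.06]],[-1,[0,0,0.7],[0,0,0.13]],[-1,[0,0,0.7],[0,0,0.2]],[-1,[0,0,0.7],[0,0,0.2]]]' && python3 -c "
from h import *
o=r.get_obs();print(o['torque'].round(3),o['qpos'][6].round(3),o['contact_force'].round(1))"
```

```text
time: 5.88
eef_pos: [500.2, -62.3, 190.6]
tcp_rot: [[-0.797, 0.604, -0.001], [0.604, 0.797, 0.0], [0.001, -0.001, -1.0]]
contact_force: [-6.2, 1.4, 23.9]
width: 60.7
gripper_force: 55.3
[0.269 1.08  0.008] 0.976 [-6.2  1.4 23.9]
```

The axis sits about 2.9 mm off the tool axis along -x, so I'll turn about the timer's own axis by shifting the tool as it rotates.

```bash
python3 -m crank '[[-1,[0,0.85,0],[0,0,0.1]],[-1,[-0.06,1.14,0],[0,0,0.2]],[-1,[-0.13,1.41,0],[0,0,0.3]],[-1,[-0.23,1.68,0],[0,0,0.4]],[-1,[-0.35,1.94,0],[0,0,0.5]]]' && python3 -c "
from h import *
o=r.get_obs();print(o['torque'].round(3),o['qpos'][6].round(3),o['contact_force'].round(1),o['eef_pos'])"
```

```text
time: 6.5
eef_pos: [501.7, -61.2, 190.6]
tcp_rot: [[-0.408, 0.913, -0.001], [0.913, 0.408, 0.001], [0.001, -0.001, -1.0]]
contact_force: [-4.1, 1.7, 23.4]
width: 60.9
gripper_force: 55.3
[0.131 1.135 0.167] 0.593 [-4.1  1.7 23.4] [501.67754935 -61.18741969 190.5826287 ]
```

```bash
python3 -m crank '[[-1,[0,0.28,0],[0,0,0.1]],[-1,[-0.06,0.57,0],[0,0,0.2]],[-1,[-0.13,0.84,0],[0,0,0.3]],[-1,[-0.23,1.11,0],[0,0,0.4]],[-1,[-0.35,1.37,0],[0,0,0.5]]]' && python3 -m crank '[[-1,[0,0.28,0],[0,0,0.1]],[-1,[-0.06,0.57,0],[0,0,0.2]],[-1,[-0.13,0.84,0],[0,0,0.3]],[-1,[-0.23,1.11,0],[0,0,0.4]],[-1,[-0.35,1.37,0],[0,0,0.5]]]' && python3 -c "
from h import *
o=r.get_obs();print(o['torque'].round(3),o['qpos'].round(3),o['contact_force'].round(1),o['eef_pos'])
a=r.capture('scene');cv2.imwrite('pics/s2.png',a)"
```

```text
time: 7.12
eef_pos: [503.4, -61.0, 190.6]
tcp_rot: [[0.08, 0.997, -0.0], [0.997, -0.08, 0.001], [0.001, -0.0, -1.0]]
contact_force: [-3.8, 2.8, 23.4]
width: 60.6
gripper_force: 55.3
time: 7.75
eef_pos: [505.0, -61.6, 190.6]
tcp_rot: [[0.548, 0.836, 0.001], [0.836, -0.548, 0.001], [0.001, -0.0, -1.0]]
contact_force: [-3.1, 1.7, 22.1]
width: 60.9
gripper_force: 55.3
[0.252 0.87  0.213] [-0.291  0.535  0.422  2.118 -0.404  0.564 -0.156] [-3.1  1.7 22.1] [505.02341756 -61.55532991 190.60075188]
```

```bash
python3 -m crank '[[-1,[-0.02,0.33,0.2],[0,0,0.12]],[-1,[-0.08,0.66,0.2],[0,0,0.24]],[-1,[-0.18,1,0.2],[0,0,0.36]],[-1,[-0.32,1.32,0.2],[0,0,0.48]],[-1,[-0.42,1.49,0.2],[0,0,0.56]]]' && python3 -m crank '[[-1,[0,0,0],[0,0,0]],[-1,[0,0,0],[0,0,0]],[-1,[0,0,0],[0,0,0]],[-1,[0,0,0],[0,0,0]],[-1,[0,0,0],[0,0,0]]]' && python3 -c "
from h import *
o=r.get_obs();print(o['torque'].round(3),o['qpos'].round(3),o['contact_force'].round(1),o['eef_pos'])"
```

```text
time: 8.43
eef_pos: [506.3, -63.2, 190.6]
tcp_rot: [[0.909, 0.418, 0.002], [0.418, -0.909, 0.001], [0.002, -0.0, -1.0]]
contact_force: [-2.9, 1.5, 24.4]
width: 60.5
gripper_force: 55.3
time: 9.05
eef_pos: [506.3, -63.2, 190.6]
tcp_rot: [[0.908, 0.419, 0.002], [0.419, -0.908, 0.001], [0.002, -0.0, -1.0]]
contact_force: [-2.9, 1.3, 23.4]
width: 60.6
gripper_force: 55.3
[ 0.24   0.843 -0.023] [-0.4    0.57   0.573  2.121 -0.55   0.597 -0.572] [-2.9  1.3 23.4] [506.32464673 -63.22562866 190.58938919]
```

```bash
python3 -c "
from h import *
o=r.get_obs();im=r.capture('wrist');cv2.imwrite('pics/w4.png',im)
for d in (-104.6,165.4):
  for q,z in((22,55),(32,28)):print(d,q,proj('wrist',(502.3+q*np.cos(np.radians(d)),-64+q*np.sin(np.radians(d)),z),o).round(0))
print(proj('wrist',(502.3,-64,55),o))"
```

```text
-104.6 22 [299. 320.]
-104.6 32 [307. 296.]
165.4 22 [224. 326.]
165.4 32 [217. 304.]
[257.59380444 289.54818831]
```

View pics/w4.png

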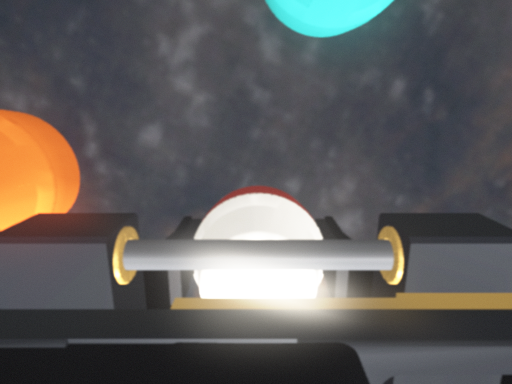

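The dial face toward the camera is plain white, with the marks now hidden on the far side. They were at 25° before, so the dial did turn. Next I go back 1.325 rad.

```bash
python3 -m crank '[[-1,[0,-0.28,0],[0,0,-0.1]],[-1,[-0.06,-0.57,0],[0,0,-0.2]],[-1,[-0.13,-0.84,0],[0,0,-0.3]],[-1,[-0.23,-1.11,0],[0,0,-0.4]],[-1,[-0.35,-1.37,0],[0,0,-0.5]]]' && python3 -c "
from h import *
o=r.get_obs();print(o['torque'].round(3))"&& python3 -m crank '[[-1,[0,-0.28,0],[0,0,-0.1]],[-1,[-0.06,-0.57,0],[0,0,-0.2]],[-1,[-0.13,-0.84,0],[0,0,-0.3]],[-1,[-0.23,-1.11,0],[0,0,-0.4]],[-1,[-0.35,-1.37,0],[0,0,-0.5]]]' && python3 -m crank '[[-1,[0,-0.28,0],[0,0,-0.1]],[-1,[-0.06,-0.57,0],[0,0,-0.2]],[-1,[-0.13,-0.84,0],[0,0,-0.3]],[-1,[-0.15,-0.91,0],[0,0,-0.325]],[-1,[-0.15,-0.91,0],[0,0,-0.325]]]' && python3 -c "
from h import *
o=r.get_obs();print(o['torque'].round(3),o['qpos'].round(3),o['contact_force'].round(1),o['eef_pos'])"
```

```text
time: 9.72
eef_pos: [505.2, -61.8, 190.6]
tcp_rot: [[0.593, 0.805, 0.001], [0.805, -0.593, 0.002], [0.002, -0.0, -1.0]]
contact_force: [-3.4, 1.9, 24.0]
width: 60.5
gripper_force: 55.3
[ 0.303  1.01  -0.103]
time: 10.35
eef_pos: [503.6, -61.1, 190.6]
tcp_rot: [[0.135, 0.991, 0.0], [0.991, -0.135, 0.001], [0.001, -0.0, -1.0]]
contact_force: [-4.5, 2.5, 24.2]
width: 60.5
gripper_force: 55.3
time: 10.98
eef_pos: [502.5, -61.1, 190.6]
tcp_rot: [[-0.186, 0.983, -0.001], [0.983, 0.186, 0.001], [0.001, -0.0, -1.0]]
contact_force: [-6.0, 1.8, 23.9]
width: 60.8
gripper_force: 55.3
[ 0.235  1.147 -0.037] [-0.131  0.507  0.213  2.114 -0.204  0.54   0.418] [-6.   1.8 23.9] [502.47600545 -61.13111373 190.56232195]
```

```bash
python3 -m crank '[[-1,[0,0,-1.5],[0,0,0]],[-1,[0,0,-2.8],[0,0,0]],[-1,[0,0,-2.8],[0,0,0]],[-1,[0,0,-2.8],[0,0,0]],[-1,[0,0,-2.8],[0,0,0]]]' && python3 -m crank '[[0,[0,0,0],[0,0,0]],[1,[0,0,0],[0,0,0]],[1,[0,0,0],[0,0,0]],[1,[0,0,0],[0,0,0]],[1,[0,0,0],[0,0,0]]]' && python3 -m crank '[[1,[0,0,-10],[0,0,0]],[1,[0,0,-30],[0,0,0]],[1,[0,0,-60],[0,0,0]],[1,[0,0,-100],[0,0,0]],[1,[0,0,-120],[0,0,0]]]' && python3 -c "
from h import *
go((490,-58,300))"
```

```text
time: 11.6
eef_pos: [502.1, -61.0, 191.1]
tcp_rot: [[-0.186, 0.983, -0.002], [0.983, 0.186, -0.0], [0.0, -0.002, -1.0]]
contact_force: [0.2, 0.8, 5.9]
width: 60.6
gripper_force: 54.9
time: 12.22
eef_pos: [501.5, -61.2, 190.5]
tcp_rot: [[-0.186, 0.983, -0.004], [0.983, 0.186, -0.0], [0.0, -0.004, -1.0]]
contact_force: [-0.2, 0.0, 0.8]
width: 85.6
gripper_force: 0.0
time: 12.85
eef_pos: [502.3, -61.4, 313.5]
tcp_rot: [[-0.186, 0.983, 0.001], [0.983, 0.186, -0.0], [-0.0, 0.001, -1.0]]
contact_force: [0.3, 0.5, -0.1]
width: 86.9
gripper_force: 0.0
shift [  5.6 -11.5  13.5] turn [ 0.001  0.001 -0.94 ]
```

```bash
python3 -m crank '[[1,[1,-2,2],[0,0,-0.18]],[1,[2,-4,4],[0,0,-0.36]],[1,[3,-7,6],[0,0,-0.54]],[1,[4,-9,6],[0,0,-0.72]],[1,[5,-11,6],[0,0,-0.9]]]' && python3 -m crank '[[1,[25,0,2],[0,-0.1,0]],[1,[50,0,5],[0,-0.2,0]],[1,[75,0,10],[0,-0.28,0]],[1,[75,0,10],[0,-0.28,0]],[1,[75,0,10],[0,-0.28,0]]]' && python3 - <<'E'
from h import *
import pickle
o=r.get_obs();im=r.capture("wrist");cv2.imwrite("pics/w5.png",im);pickle.dump(o,open("w5.pkl","wb"))
u,v=proj("wrist",(502.3,-64,40),o).astype(int);v0=max(v-55,0);print(u-65,v0)
B=im[v0:v+55,u-65:u+65]
cv2.imwrite("pics/w5c.png",cv2.resize(255-np.clip((255-B.astype(int))*2,0,255).astype('uint8'),None,fx=5,fy=5,interpolation=cv2.INTER_CUBIC))
E
```

```text
time: 13.48
eef_pos: [490.0, -58.3, 305.5]
tcp_rot: [[-0.888, 0.46, -0.002], [0.46, 0.888, -0.0], [0.002, -0.001, -1.0]]
contact_force: [0.1, 0.0, -0.0]
width: 86.8
gripper_force: 0.0
time: 14.1
eef_pos: [424.9, -23.5, 295.9]
tcp_rot: [[-0.851, 0.465, 0.243], [0.447, 0.885, -0.128], [-0.275, -0.001, -0.961]]
contact_force: [0.1, 0.4, 0.4]
width: 87.1
gripper_force: 0.0
192 155
```

View pics/w5c.png

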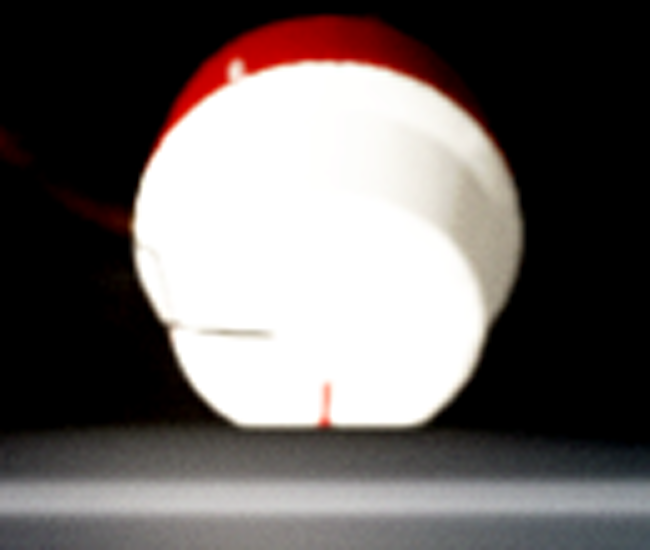

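The view shows the red line from (327,383) to (323,424), the black line from (271,334) to (175,328), and the pointer at (236,70).

```bash
python3 - <<'E'
from h import *
import pickle
o=pickle.load(open("w5.pkl","rb"))
f=lambda p,z=55:ray("wrist",(192+(p[0]-2)/5,155+(p[1]-2)/5),z,o)[:2]
az=lambda d:np.degrees(np.arctan2(d[1],d[0]))%360
ra,rb,ba,bb=f((327,383)),f((323,424)),f((271,334)),f((175,328))
print("red",az(rb-ra),"blk+90",az(bb-ba)+90-360)
t=np.linalg.solve(np.c_[rb-ra,-(bb-ba)],ba-ra);X=ra+t[0]*(rb-ra);print("centre",X)
Cr=f(((134+521)/2,232),28);P=f((236,70),20);print("rim c",Cr,"P",P)
for C in(X,Cr,np.array((502.3,-64))):
    p=az(P-C);rd=az((ra+rb)/2-C);b=az((ba+bb)/2-C)+90
    print("ptr",p,"red",rd,"blk+90",b-360,"theta",[round(float(np.radians((p-q)%360)),3) for q in(rd,b)])
E
```

```text
red 327.76952998394114 blk+90 -32.106938612130875
centre [503.49256018 -64.26727684]
rim c [500.99467969 -63.69776954] P [470.28360769 -64.70332121]
ptr 180.75226901878645 red 327.76952998394125 blk+90 -32.106938612130875 theta [3.717, 3.715]
ptr 181.87532664510195 red 330.91927574451125 blk+90 -23.55753149309453 theta [3.682, 3.585]
ptr 181.25844461908554 red 329.4243974254557 blk+90 -28.11854825955345 theta [3.697, 3.654]
```

The dial reads about 3.69–3.72 against a target of 3.665. I'll take one more view, from nearly overhead, and fit the lines with sub-pixel precision to be sure.

```bash
python3 -m crank '[[1,[-35,0,2],[0,0.1,0]],[1,[-65,0,6],[0,0.2,0]],[1,[-88,0,10],[0,0.3,0]],[1,[-100,0,14],[0,0.4,0]],[1,[-100,0,14],[0,0.4,0]]]' && python3 - <<'E'
from h import *
import pickle
o=r.get_obs();im=r.capture("wrist");cv2.imwrite("pics/w6.png",im);pickle.dump(o,open("w6.pkl","wb"))
u,v=proj("wrist",(502.3,-64,54),o);print(u,v)
az=lambda d:np.degrees(np.arctan2(d[1],d[0]))%360
def fit(im,o,tag):
    # predicted line zones on the flat top (radius 12..21) around measured dirs
    res=[]
    for nm,a0 in(("red",-30.),("blk",-120.)):
        P=[];W=[]
        hh,ww=im.shape[:2]
        for rr in np.arange(13,23,0.5):
            ang=np.radians(np.arange(a0-25,a0+25,0.5))
            uv=np.array([proj("wrist",(502.5+rr*np.cos(t),-64+rr*np.sin(t),55),o) for t in ang],np.float32)
            s=cv2.remap(im,uv[None,:,0].copy(),uv[None,:,1].copy(),cv2.INTER_LINEAR)[0].astype(float)
            w=(255-s[:,1]);w=np.clip(w-np.median(w)-8,0,None)
            if w.max()>8:
                t=(w*ang).sum()/w.sum();P.append((502.5+rr*np.cos(t),-64+rr*np.sin(t)))
                
        P=np.array(P,np.float32);l=cv2.fitLine(P,cv2.DIST_HUBER,0,.01,.01).ravel();d=l[:2]
        m=l[2:]-np.array((502.5,-64));d=d*np.sign(d@m);res.append((d,l[2:]))
        print(tag,nm,len(P),"dir",az(d),"radial",az(m),"resid",np.abs((P-l[2:])@[-d[1],d[0]]).max())
    (d1,p1),(d2,p2)=res;t=np.linalg.solve(np.c_[d1,-d2],p2-p1);print(tag,"centre",p1+t[0]*d1)
fit(im,o,"w6");fit(cv2.imread("pics/w5.png"),pickle.load(open("w5.pkl","rb")),"w5")
v=int(v);u=int(u);B=im[v-50:v+60,u-60:u+60]
cv2.imwrite("pics/w6c.png",cv2.resize(255-np.clip((255-B.astype(int))*2,0,255).astype('uint8'),None,fx=5,fy=5,interpolation=cv2.INTER_CUBIC))
E
```

```text
time: 14.78
eef_pos: [514.1, -71.6, 308.7]
tcp_rot: [[-0.877, 0.468, -0.107], [0.464, 0.884, 0.055], [0.121, -0.001, -0.993]]
contact_force: [-0.1, -0.7, -0.1]
width: 87.1
gripper_force: 0.0
258.92093162712973 220.45529823773526
w6 red 8 dir 338.00781651228033 radial 331.05351455614516 resid 0.3549491118264996Traceback (most recent call last):
  File "<stdin>", line 24, in <module>
  File "<stdin>", line 14, in fit
  File "h.py", line 14, in proj
    K,M=cam(n,o);q=K@(M[:3,:3]@np.asarray(p,float)+M[:3,3]);return q[:2]/q[2]
        ~~~^^^^^
  File "h.py", line 4, in cam
    i=r.camera_info(n);K=np.array(i["camera_matrix"])
ValueError: time passes only in moves, steps and waits
```

```bash
python3 -m crank '[[1,[-15,0,0],[0,0,0]],[1,[-35,0,0],[0,0,0]],[1,[-35,0,0],[0,0,0]],[1,[-35,0,0],[0,0,0]],[1,[-35,0,0],[0,0,0]]]' && sed -i 's/^def cam/from functools import lru_cache\ninfo=lru_cache(r.camera_info)\ndef cam/;s/i=r.camera_info(n)/i=info(n)/' h.py && cat > fit.py <<'E'
from h import *
import pickle
az=lambda d:np.degrees(np.arctan2(d[1],d[0]))%360
def fit(im,o,tag,zs=55):
    res=[];C=np.array((502.5,-64.))
    for nm,a0 in(("red",-30.),("blk",-120.)):
        P=[];ang=np.radians(np.arange(a0-22,a0+22,0.5))
        for rr in np.arange(13,22,0.5):
            uv=np.array([proj("wrist",(C[0]+rr*np.cos(t),C[1]+rr*np.sin(t),zs),o) for t in ang],np.float32)
            w=255-cv2.remap(im,uv[None,:,0].copy(),uv[None,:,1].copy(),cv2.INTER_LINEAR)[0][:,1].astype(float)
            w=np.clip(w-5,0,None)
            if 15<w.max() and w[0]+w[-1]<2: t=(w*ang).sum()/w.sum();P.append(C+rr*np.array((np.cos(t),np.sin(t))))
        P=np.array(P,np.float32);l=cv2.fitLine(P,cv2.DIST_HUBER,0,.01,.01).ravel();d=l[:2]
        m=l[2:]-C;d=d*np.sign(d@m);res.append((d,l[2:]))
        print(tag,nm,len(P),"dir",az(d).round(1),"radial",az(m).round(1),"resid",np.abs((P-l[2:])@[-d[1],d[0]]).max().round(2))
    (d1,p1),(d2,p2)=res;t=np.linalg.solve(np.c_[d1,-d2],p2-p1);print(tag,"centre",p1+t[0]*d1)
E
python3 - <<'E'
from fit import *
o=r.get_obs();im=r.capture("wrist");cv2.imwrite("pics/w6.png",im);pickle.dump(o,open("w6.pkl","wb"))
u,v=proj("wrist",(502.3,-64,54),o).astype(int);print(u,v)
B=im[v-50:v+60,u-60:u+60]
cv2.imwrite("pics/w6c.png",cv2.resize(255-np.clip((255-B.astype(int))*2,0,255).astype('uint8'),None,fx=5,fy=5,interpolation=cv2.INTER_CUBIC));print(u-60,v-50)
fit(im,o,"w6");fit(cv2.imread("pics/w5.png"),pickle.load(open("w5.pkl","rb")),"w5")
E
```

```text
time: 15.45
eef_pos: [542.6, -85.6, 304.8]
tcp_rot: [[-0.879, 0.465, -0.109], [0.461, 0.886, 0.056], [0.122, -0.002, -0.992]]
contact_force: [-0.3, -0.3, -0.4]
width: 86.7
gripper_force: 0.0
258 180
198 130
w6 red 18 dir 329.5 radial 329.5 resid 0.06
w6 blk 16 dir 240.4 radial 239.7 resid 0.1
w6 centre [502.32814685 -63.87778671]
w5 red 12 dir 331.6 radial 329.6 resid 0.61
w5 blk 13 dir 239.4 radial 241.6 resid 0.03
w5 centre [502.78887044 -64.75045582]
```

View pics/w6c.png

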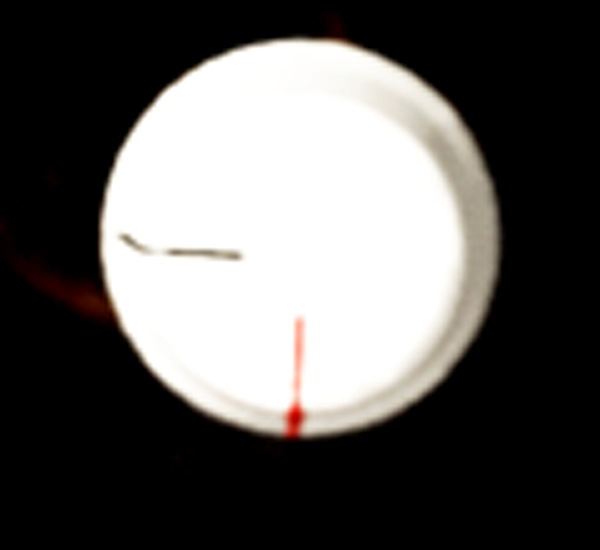

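The overhead view shows red at 329.6° and black at 240°, centred at (502.3,-63.9). With the pointer at 181.3°, the dial is at 3.69 rad. The net turn is 0.94 rad against 0.935 commanded, so nothing slipped and the peak was about 5.0. The timer hasn't moved and the gripper is clear of it, so I'm handing in.

```bash
python3 -c "
from plant import r
print(r.close_job())"
```

```text
the job is handed in; nothing more can be done
None
```

I wound the timer past its top mark (to about 5.0 rad) and set it back to about 3.69 rad, roughly 35 minutes; it stands where it stood, released, and the job is handed in (no verdict was returned).

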